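# Draw one cleaning tablet from a sprung dosing slide and put it in the mug

## Robot

A 6-joint arm with a two-finger parallel gripper is mounted at the origin on a cart in front of the work surface, level with it; the furniture and walls round the work are solid. World frame = base frame: x ahead of the robot, y to its left, z up, the work surface at z = 0. Lengths are in m, angles in rad, forces in N, time in s.
With the tool pointing down it reaches from about 0.375 to 0.9 m from the base axis. Payload 3.1 kg.
Tool frame: the origin (TCP) lies midway between the tips of the shut fingers; the grasp point (between the pads) lies behind it (arm.grasp_offset is the z of the grasp point in the tool frame, in m); z points along the fingers, y is the line along which they close (so a half turn about z gives the same grasp; the last joint's range is limited). The gripper opens to 87 mm and grips with 3 to 60 N. Pads are 19 mm wide; open, the fingers measure 117 mm over their backs; the gripper's body (75 mm by 190 mm) begins 51 mm behind the grasp point.
Start: joints at [1.133, 0.527, 1.433, -0, 1.181, -0.178], TCP at [0.16, 0.604, 0.223] pointing down, gripper open.
Joint ranges: [-3.08, 3.08], [-0.75, 2.2], [0.22, 2.44], [-1.43, 4.57], [0, 2.65], [-2.85, 2.85]. Speed limits (rad/s): [2.79, 2.79, 3.14, 3.14, 3.14, 3.14].

## Interface

Orientations are given as a 3x3 rotation matrix whose columns are the frame's x, y, z axes.
In Python, from plant import arm gives the robot as it stands.
- The arm moves only by the tool carry_out, never from a script. Its argument "series" is a list of rows, each a list of 2 entries, a list of its own where there are three numbers: the shift along the tool's x, y, z as a fraction of full scale, then the turn about the tool's z as a fraction of full scale. A call has 1 to 10 rows; each row shifts and turns the commanded pose from where the row before left it, along the tool's axes as they then stand; what a row does not reach is not made up. Full scale, the value 1, is 0.15 m for a shift and 4 degrees for a turn. A row lasts 1/12 s, in which the tool goes at most 41.7 mm and 7.16 degrees, less where a joint would pass 70% of its speed; a pose out of reach is approached as far as the arm can. A call with a number of a shift or a turn outside -1 to 1 is refused whole. A call with a gripper value outside its range is refused whole. "hand" is the closure, from 0 (fully open) to 1 (shut), set as the call begins (left out, the last holds). The fingers move at their own pace and stop on an object; "grip_force" is the grip in N (left out, the last holds). Time passes only in rows, so rows that do not move let the fingers close. It gives the time, the measured TCP pose, the force, the opening and the grip force at its end, in the units of the state.
- arm.get_obs(): the state, without advancing time (a new reading comes with each control period).
- arm.camera(name): name is "scene" or "top"; returns a dict with "pixels" (384x512x3 uint8, red, green, blue), "range_z" (384x512 float32, m along the optical axis (not along the pixel's ray), 0 where there is no reading), "fx", "fy", "cx", "cy" (pixels), "eye" and "orientation" of the camera in the world. Camera axes: x right, y down, z forward; pixel columns grow to the right and rows downward; lengths in m; the calibration is good to about 2 mm. A picture is of the moment at which its call begins.
- arm.job_done(): hands the job in; it is judged then, once.
The state is a dict: "t": time; "joint_positions": joint angles; "dq": joint speeds; "joint_torque": joint torques, N m; "eef_pos": TCP position; "tool_rot": TCP orientation; "wrist_force": force on the tool from outside, world axes, zero at the start; "moment": the same for the moment, N m; "opening": opening from 0.0 (shut) to 1.0 (fully open); "finger_force": force on a finger pad.
Only numpy, scipy, OpenCV 4.12 (cv2) and the standard library are available. Lean on these libraries where they do the work, as an engineer would, in place of code of your own. Each camera call takes 0.05 s, during which the arm holds its last target. There are 200 camera calls.

## Task

The mug is to be soaked with one cleaning tablet. By its upright pull, draw the sprung slide of the tablet dispenser out only as far as its one-dot mark, where the pull stiffens, so that a single tablet drops into the tray, and ease the slide fully home without letting it fly back; then put that tablet into the mug. Leave the other tablets in the dispenser, the mug standing where it is and the jar of honey undisturbed.

Things in the scene. Friction and masses are not known exactly. Their poses are not given: they have to be found in the camera images.
- dispenser: White tablet dispenser fixed on the drainboard, 227 long (x), 180 wide (y), 114 mm high. Origin at board level under the magazine box's centre; -x is its front (towards the robot at yaw 0), +y its left, z up. Magazine box: x -20..21, y -48..48, top z 104, two stacks of three tablets. Flat deck behind it and along its right side: top z 79, x -48..112, y -114..-50 (mm).
- tray (a point): Centre of the sloping floor of the open grey tray in front, 13.5 mm above the board, 79 mm in front of the dispenser's origin; axes as the dispenser's. Inside 66 (x) by 126 mm (y); its slippery floor falls from z 18 to z 9 at the front lip (lip top z 18, side rims z 20), where a dispensed tablet stops. A metal tongue (right half, z 59..62) overhangs to 24 mm behind this point.
- slide (a joint): How far the sprung dosing slide is drawn out, in m: 0 fully home, growing as the pull moves along the dispenser's -x; stop at 0.071. It pulls home with 3 N plus 60 N per m and flies back if let go. At the one-dot mark a second spring is met: the pull stiffens suddenly from 5 or 6 to 13 or 14 N, then 160 N per m. tablet_1 drops about 3 mm before that mark.
- scale (a point): Point on the deck (z 79) between magazine box and pull, beside the slide's travel. Here lies the aluminium scale strip, 40 x 13 mm, with one dark dot and, 14 mm further forward, two dots. It is set by hand: the one dot stands somewhere 33 to 55 mm in front of the pull's home. On the mark, the pull's fin is at the dot. From about 4 mm past the one dot a right-hand tablet begins to tip: it may jam the slide or fall too.
- pull (a point): Centre of the rear face (dispenser's +x side, the face to hook) of the slide's upright black pull, a paddle 10 thick (x), 28 wide (y), from z 81 to z 114 mm in the dispenser's frame; axes as the dispenser's. The point is 98 mm above the board, 34 mm to the right of the magazine box's wall; at home it is at x 45, y -82 mm, with 60 mm of free deck behind it.
- tablet_1_mid (a point): Centre of the tablet to be used: a pressed white and grey block 24 x 32 x 9 mm along its own x, y, z, about 15 g, at the start bottom of the left stack (x 0, y 20, z 66.5 in the dispenser's frame). In the tray it can lie at any yaw, either side up.
- tablet_2_mid (a point): Centre of the next such tablet, above tablet_1 in the left stack; it sinks into the slide's pocket once tablet_1 is gone. Stays in the dispenser.
- tablet_3_mid (a point): Centre of the top tablet of the left stack. Stays in the dispenser.
- tablet_4_mid (a point): Centre of the bottom tablet of the right stack. Stays in the dispenser.
- tablet_5_mid (a point): Centre of the middle tablet of the right stack. Stays in the dispenser.
- tablet_6_mid (a point): Centre of the top tablet of the right stack. Stays in the dispenser.
- mug: Pink and white mug, 105 mm high, 356 g, loose, standing upright. Origin on the board; its handle points along its own -y (out to y -61).
- mug_in (a point): Centre of the mug's inner floor, 8 mm above the board; the round bowl's axis runs straight up from here, 97 mm to the rim. Outer diameter at the rim 90 mm, inside about 76 mm at the rim and 56 mm at the floor.
- honey_jar: Glass jar of honey with a dark lid, 65 mm in diameter, 86 mm high, loose bystander. Origin on the board under its centre.
Things that resemble listed ones, but are neither listed nor needed, are in the scene too. What is shaped like the mug but purple is not meant.

How it is judged:
By the outcome, as a careful person would: the job done as asked, in the order asked, and still so for the second after the job is handed in, with the robot touching nothing.
It also fails if it takes over 64 s, if anything falls off the work surface, if the arm or the gripper's body presses on something with over 40 N, if the wrist force passes 120 N, or if a joint passes its speed limit or range.

## Working session

There is one attempt and no reset: what is moved stays moved. The work goes in short steps, Python scripts to look and compute and a tool call to move; the robot and the scene stay as the last step left them, time stands still between calls to the robot, and variables do not carry over. Pictures are saved under pics/ and viewed, at most 10 in all, crops included, and the job is handed in when it is done.

Besides the shell and the picture viewer there is one more tool, called after "Call:" as a command line: name --argument value ..., lists and objects as JSON in quotes. carry_out: Moves the arm, as the interface text tells. Shift numbers are shares of 0.15 m and turn numbers shares of 4 degrees, none past 1 either way. Its arguments: {"type":"object","properties":{"series":{"type":"array"},"hand":{"type":"number"},"grip_force":{"type":"number"}},"required":["series"]}

```bash
mkdir -p pics; cat > h.py <<'E'
import numpy as np, cv2
from plant import arm
def shot(name):
    c=arm.camera(name); return c
def world(c):
    z=c["range_z"]; v,u=np.indices(z.shape)
    P=np.stack([(u-c["cx"])/c["fx"]*z,(v-c["cy"])/c["fy"]*z,z],-1)
    W=P@np.array(c["orientation"]).T+np.array(c["eye"]); W[z==0]=np.nan
    return W
def save(c,fn,crop=None,scale=1):
    im=c["pixels"][:,:,::-1]
    if crop: u0,v0,u1,v1=crop; im=im[v0:v1,u0:u1]
    cv2.imwrite(fn,cv2.resize(im,None,fx=scale,fy=scale,interpolation=cv2.INTER_CUBIC))
E
python3 - <<'E'
from h import *
ims=[]
for n in("top","scene"):
    c=shot(n); np.savez(f"{n}0.npz",**c); ims.append(c["pixels"]); print(n,c["eye"],np.round(c["orientation"],3).tolist(),c["fx"])
    save(c,f"pics/{n}0.png",scale=1.5)
o=arm.get_obs(); print(o,arm.grasp_offset)
E
```

```text
top [ 0.44010964 -0.03473663  1.4742656 ] [[-0.001, -0.997, 0.082], [-1.0, -0.0, -0.017], [0.017, -0.082, -0.996]] 498.825524491961
scene [-0.06126867 -0.50127435  0.55488786] [[0.593, -0.434, 0.678], [-0.805, -0.327, 0.495], [0.006, -0.839, -0.543]] 372.4284961904989
{'t': 0.1, 'joint_positions': array([ 1.13350163e+00,  5.28379972e-01,  1.43375907e+00, -4.23821315e-05,
        1.18140783e+00, -1.78472375e-01]), 'dq': array([ 0.00048521, -0.0031829 , -0.0023259 , -0.00110704,  0.00200957,
        0.00093587]), 'joint_torque': array([ 1.64606868e-04, -4.40985560e+01, -1.77149910e+01,  6.35281275e-02,
        5.34416491e-02, -4.81686550e-05]), 'eef_pos': array([0.15964823, 0.60358755, 0.22167014]), 'tool_rot': array([[-9.66696072e-01,  2.55925921e-01, -7.92072889e-04],
       [ 2.55926961e-01,  9.66694470e-01, -1.78693312e-03],
       [ 3.08369978e-04, -1.93013403e-03, -9.99998090e-01]]), 'wrist_force': array([ 0.74545262,  0.10571246, -0.93800154]), 'moment': array([ 0.01025265,  0.01475788, -0.00411537]), 'finger_force': 0.0, 'opening': 1.001594998453696} -0.0187
```

View pics/top0.png

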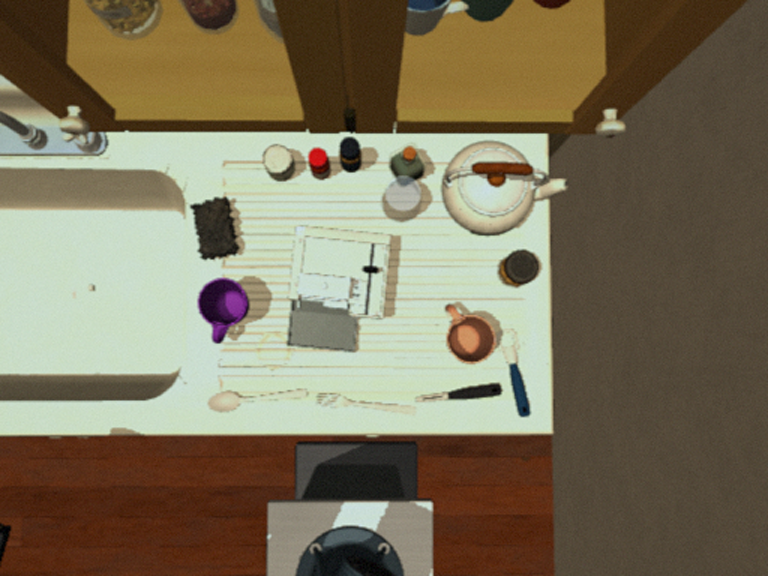

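View pics/scene0.png

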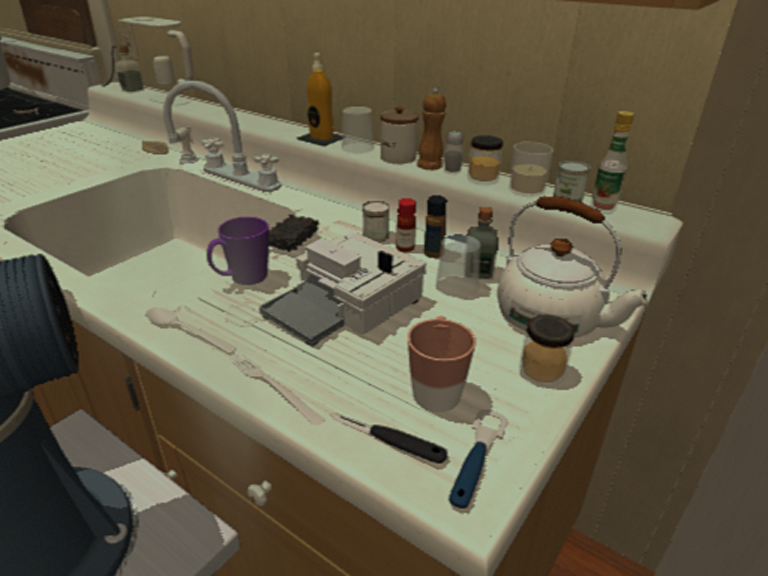

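Top view (1.5x scale): the dispenser is around (340,275), the black pull at (370,268), the tray at (323,325), the pink mug at (470,338) with its handle up-left, and the honey jar at (520,267). Next I measure.

```bash
python3 - <<'E'
from h import *
c=dict(np.load("top0.npz")); W=world(c); im=c["pixels"].astype(int)
v,u=np.indices(W.shape[:2])
reg=(u>185)&(u<270)&(v>145)&(v<240)
def rect(m,n):
    p=W[m][:,:2].astype(np.float32); 
    r=cv2.minAreaRect(p); print(n,len(p),np.round(r[0],4),np.round(r[1],4),round(r[2],2),"z",np.median(W[m][:,2]))
Z=W[...,2]
print("board z",np.nanmedian(Z[(u>290)&(u<300)&(v>190)&(v<200)]))
rect(reg&(Z>.096)&(Z<.11)&(im.sum(-1)>200),"boxtop")
rect(reg&(Z>.07)&(Z<.11),"body")
tr=reg&(Z<.03)&(Z>.004)&(im.max(-1)<150)&(v>195); rect(tr,"tray")
pu=reg&(im.sum(-1)<120)&(Z>.1); rect(pu,"pull"); print(W[pu].mean(0))
for n,(u0,v0,u1,v1) in dict(mug=(285,195,340,250),jar=(325,160,365,200),purple=(125,180,170,230)).items():
    m=(u>u0)&(u<u1)&(v>v0)&(v<v1); h=np.nanpercentile(Z[m],98)
    k=m&(Z>h-.012); p=W[k][:,:2].astype(np.float32)
    print(n,h,cv2.minEnclosingCircle(p),len(p))
    if n=='mug':
        for t in (.03,.05,.07): 
            k=m&(Z>t); rect(k,"mug>%g"%t)
save(c,"pics/topcrop.png",(185,140,345,260),5)
E
```

```text
board z -0.0008843855980922299
boxtop 497 [0.5588 0.0209] [0.0546 0.1471] 5.14 z 0.10390213555309025
body 3174 [0.5866 0.019 ] [0.1799 0.1602] 84.22 z 0.07935630440976282
tray 1253 [0.4871 0.0215] [0.1017 0.2004] 0.99 z 0.014367631877325815
pull 23 [ 0.5871 -0.0378] [0.0201 0.007 ] 83.06 z 0.11248083959653865
[ 0.58684864 -0.03741537  0.11280182]
mug 0.10460428901253141 ((0.46761515736579895, -0.21593499183654785), 0.05539705231785774) 221
mug>0.03 523 [ 0.4716 -0.2236] [0.089  0.1085] 89.14 z 0.08632715355052945
mug>0.05 406 [ 0.4716 -0.2236] [0.089  0.1085] 89.14 z 0.09438150350876029
mug>0.07 331 [ 0.4716 -0.2236] [0.089  0.1085] 89.14 z 0.09773072621535572
jar 0.08895595175674045 ((0.5954399704933167, -0.3226884603500366), 0.03274194151163101) 415
purple 0.10546637296381153 ((0.5168232917785645, 0.2347695529460907), 0.05635664612054825) 237
```

View pics/topcrop.png

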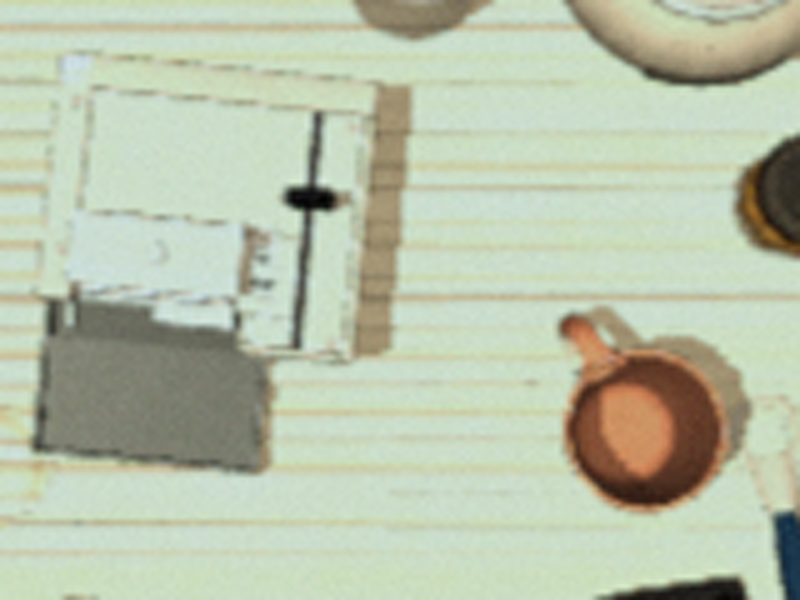

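The top crop shows the slot line running from (318,115) to (298,345), the pull at (310,198), and scale dots near (264,240–285). That gives a dispenser yaw of about -5.5°. The footprint (180x160) and heights (79, 104, 113) match the given sizes. I'll turn the tool so that y runs along the dispenser's x, then go above the pull.

Call:
carry_out --series '[[[0, 0, 0], 1], [[0, 0, 0], 1], [[0, 0, 0], 1], [[0, 0, 0], 1], [[0, 0, 0], 1], [[0, 0, 0], 1], [[0, 0, 0], 1], [[0, 0, 0], 1], [[0, 0, 0], 1], [[0, 0, 0], 1]]' --hand 0.2

```text
t: 0.93
eef_pos: [0.1597, 0.6038, 0.2219]
tool_rot: [[-0.573, 0.819, -0.001], [0.819, 0.573, -0.001], [-0.001, -0.001, -1.0]]
wrist_force: [-0.4, 0.8, -0.1]
opening: 0.795
finger_force: 0.0
```

Call:
carry_out --series '[[[0, 0, 0], 1], [[0, 0, 0], 1], [[0, 0, 0], 1], [[0, 0, 0], 1], [[0, 0, 0], 1], [[0, 0, 0], 1], [[0, 0, 0], 1], [[0, 0, 0], 1], [[0, 0, 0], 1], [[0, 0, 0], 1]]'

```text
t: 1.77
eef_pos: [0.1597, 0.6037, 0.2219]
tool_rot: [[0.088, 0.996, -0.001], [0.996, -0.088, -0.001], [-0.001, -0.0, -1.0]]
wrist_force: [-0.1, -0.3, 0.6]
opening: 0.807
finger_force: 0.0
```

Call:
carry_out --series '[[[-0.1, 0.08, 0], 0.17], [[-0.18, 0.15, 0], 0], [[-0.18, 0.15, 0], 0], [[-0.18, 0.15, 0], 0], [[-0.18, 0.15, 0], 0], [[-0.18, 0.15, 0], 0], [[-0.18, 0.15, 0], 0], [[-0.18, 0.15, 0], 0], [[-0.18, 0.15, 0], 0], [[-0.18, 0.15, 0], 0]]'

```text
t: 2.6
eef_pos: [0.3492, 0.3253, 0.2223]
tool_rot: [[0.096, 0.995, -0.001], [0.995, -0.096, -0.0], [-0.0, -0.0, -1.0]]
wrist_force: [0.4, 0.9, -0.9]
opening: 0.799
finger_force: 0.0
```

Call:
carry_out --series '[[[-0.18, 0.15, 0], 0], [[-0.18, 0.15, 0], 0], [[-0.18, 0.15, 0], 0], [[-0.18, 0.15, 0], 0], [[-0.18, 0.15, 0], 0], [[-0.18, 0.15, 0], 0], [[-0.18, 0.15, 0], 0], [[-0.18, 0.15, 0], 0], [[-0.18, 0.15, 0], 0], [[-0.1, 0.08, 0], 0]]'

```text
t: 3.43
eef_pos: [0.54, 0.0461, 0.2224]
tool_rot: [[0.098, 0.995, 0.002], [0.995, -0.098, -0.001], [-0.001, 0.002, -1.0]]
wrist_force: [0.6, 0.2, 0.8]
opening: 0.797
finger_force: 0.0
```

Call:
carry_out --series '[[[-0.13, 0.09, 0], 0], [[-0.13, 0.09, 0], 0], [[-0.13, 0.09, 0], 0], [[-0.14, 0.1, 0], 0], [[0, 0, 0.15], 0], [[0, 0, 0.15], 0], [[0, 0, 0.1], 0], [[0, 0, 0], 0]]' --hand 0.4

```text
t: 4.1
eef_pos: [0.5823, -0.0346, 0.1588]
tool_rot: [[0.097, 0.995, -0.008], [0.995, -0.097, 0.002], [0.001, -0.008, -1.0]]
wrist_force: [-0.9, -0.1, -0.3]
opening: 0.601
finger_force: 0.0
```

```bash
python3 - <<'E'
from h import *
c=shot("scene"); np.savez("s1.npz",**c); save(c,"pics/s1.png",(170,130,310,235),5)
print(arm.get_obs()["eef_pos"])
E
```

```text
[ 0.5835624  -0.03471521  0.16057683]
```

View pics/s1.png

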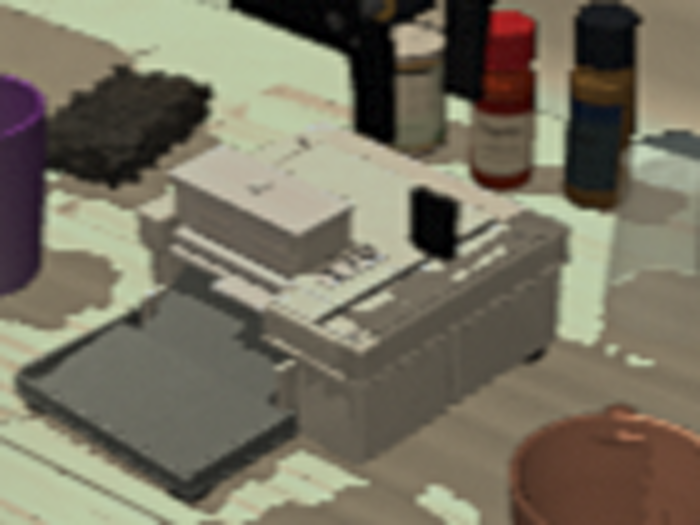

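The picture shows the pull at crop (435,220), with the open fingers above it at (375,100) and (465,50). The scale is beside the slot at (355,260). I'll check the pull's position in this second camera.

```bash
python3 - <<'E'
from h import *
c=dict(np.load("s1.npz")); W=world(c); v,u=np.indices(W.shape[:2])
m=(u>248)&(u<265)&(v>164)&(v<184)&(c["pixels"].astype(int).sum(-1)<120)&(W[...,2]>.082)
p=W[m]; print(len(p)); y=np.radians(-5.5); R=np.array([[np.cos(y),-np.sin(y)],[np.sin(y),np.cos(y)]])
q=(p[:,:2]-[.588,-.0385])@R; print(np.percentile(q,[5,25,50,75,95],axis=0).round(4), p[:,2].min(),p[:,2].max())
E
```

```text
92
[[-0.0045 -0.0138]
 [-0.0035 -0.01  ]
 [-0.0029 -0.0042]
 [-0.0017  0.0019]
 [-0.0002  0.0077]] 0.08265998513676609 0.11580886964735548
```

Call:
carry_out --series '[[[-0.03, 0.032, 0.06], 0], [[0, 0, 0.15], 0], [[0, 0, 0.15], 0], [[0, 0, 0.1], 0], [[0, 0, 0.04], 0], [[0, 0, 0], 0], [[0, 0, 0], 0]]'

```text
t: 4.73
eef_pos: [0.5905, -0.0402, 0.0882]
tool_rot: [[0.096, 0.995, 0.002], [0.995, -0.096, -0.0], [-0.0, 0.002, -1.0]]
wrist_force: [1.1, 0.9, 0.2]
opening: 0.596
finger_force: 0.0
```

Call:
carry_out --series '[[[0, -0.01, 0.025], 0], [[0, 0, 0], 0], [[0, 0, 0], 0], [[0, 0, 0], 0], [[0, 0, 0], 0], [[0, 0, 0], 0], [[0, 0, 0], 0], [[0, 0, 0], 0]]' --hand 1 --grip_force 25

```text
t: 5.4
eef_pos: [0.5892, -0.0399, 0.084]
tool_rot: [[0.096, 0.995, 0.003], [0.995, -0.096, -0.0], [-0.0, 0.003, -1.0]]
wrist_force: [2.9, -0.5, -2.4]
opening: 0.112
finger_force: 25.0
```

Call:
carry_out --series '[[[0, -0.02, 0], 0], [[0, -0.02, 0], 0], [[0, -0.02, 0], 0], [[0, -0.02, 0], 0], [[0, -0.02, 0], 0], [[0, -0.02, 0], 0], [[0, -0.02, 0], 0], [[0, -0.02, 0], 0], [[0, -0.02, 0], 0], [[0, 0, 0], 0]]'

```text
t: 6.23
eef_pos: [0.5612, -0.0372, 0.084]
tool_rot: [[0.096, 0.995, 0.001], [0.995, -0.096, -0.0], [-0.0, 0.001, -1.0]]
wrist_force: [3.6, 0.3, -2.3]
opening: 0.113
finger_force: 25.0
```

Call:
carry_out --series '[[[0, -0.01, 0], 0], [[0, -0.01, 0], 0], [[0, 0, 0], 0], [[0, 0, 0], 0], [[0, 0, 0], 0]]'

```text
t: 6.65
eef_pos: [0.5588, -0.0369, 0.084]
tool_rot: [[0.096, 0.995, 0.001], [0.995, -0.096, -0.0], [-0.0, 0.001, -1.0]]
wrist_force: [5.4, 1.4, -2.2]
opening: 0.114
finger_force: 25.0
```

Call:
carry_out --series '[[[0, -0.01, 0], 0], [[0, 0, 0], 0], [[0, 0, 0], 0], [[0, 0, 0], 0]]'

```text
t: 6.98
eef_pos: [0.5572, -0.0368, 0.084]
tool_rot: [[0.096, 0.995, 0.001], [0.995, -0.096, -0.0], [-0.0, 0.001, -1.0]]
wrist_force: [4.8, -0.1, -1.8]
opening: 0.112
finger_force: 25.0
```

```bash
python3 - <<'E'
from h import *
c=shot("scene"); np.savez("s2.npz",**c); save(c,"pics/s2.png",(200,140,280,200),10)
E
```

```text
(no output)
```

View pics/s2.png

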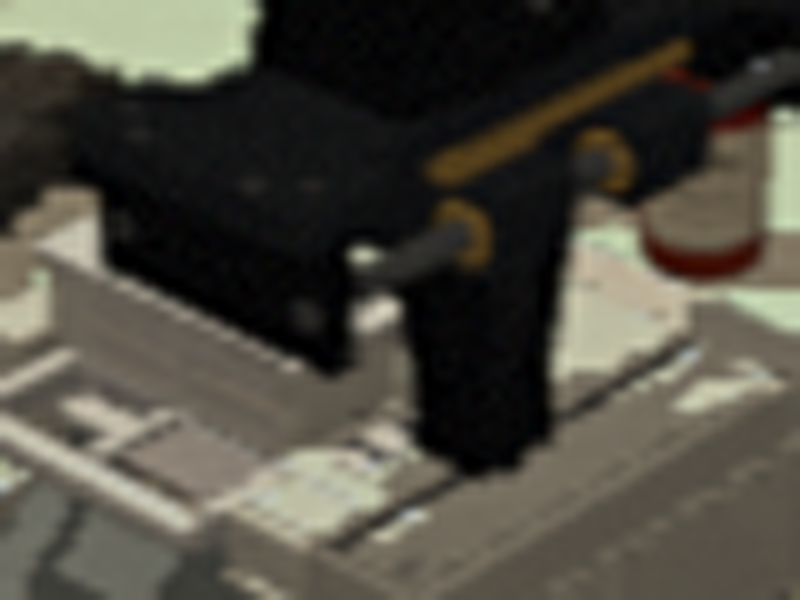

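The picture shows the fin held between the fingers, with the scale partly hidden at (370,450) and no tablet in the tray yet. I'll continue in small force-checked steps.

Call:
carry_out --series '[[[0, -0.01, 0], 0], [[0, 0, 0], 0], [[0, 0, 0], 0], [[0, 0, 0], 0]]'

```text
t: 7.37
eef_pos: [0.5558, -0.0367, 0.084]
tool_rot: [[0.096, 0.995, 0.001], [0.995, -0.096, -0.0], [-0.0, 0.001, -1.0]]
wrist_force: [5.5, 0.2, -1.6]
opening: 0.111
finger_force: 25.0
```

```bash
python3 - <<'E'
from h import *
# expected pixel of scale dots in first top view, dark pixels on deck between box and slot
c=dict(np.load("top0.npz")); W=world(c); v,u=np.indices(W.shape[:2])
y=np.radians(-5.5); R=np.array([[np.cos(y),-np.sin(y)],[np.sin(y),np.cos(y)]])
q=(W[...,:2]-[.5895,-.039])@R   # rel. to fin centre home
g=c["pixels"].astype(int).sum(-1)
for vv in range(180,206):
  r=[(int(g[vv,uu])) for uu in range(231,246)]
  print(vv,round(-q[vv,238,0]*1000),r)
print(q[190,231:246,1].round(3))
E
```

```text
180 4 [622, 620, 614, 629, 622, 618, 630, 626, 618, 607, 477, 257, 87, 29, 17]
181 6 [625, 629, 623, 619, 620, 621, 624, 627, 630, 619, 604, 513, 343, 183, 139]
182 9 [623, 635, 625, 631, 628, 622, 622, 621, 626, 625, 640, 621, 589, 561, 411]
183 12 [627, 629, 626, 619, 625, 626, 634, 622, 632, 624, 624, 629, 625, 628, 479]
184 15 [622, 625, 575, 564, 627, 627, 641, 633, 625, 610, 629, 624, 629, 628, 466]
185 18 [641, 639, 531, 448, 481, 539, 612, 627, 616, 607, 629, 629, 630, 622, 475]
186 21 [643, 640, 510, 346, 351, 425, 526, 540, 575, 572, 573, 610, 618, 581, 425]
187 24 [638, 639, 515, 365, 387, 435, 419, 471, 583, 597, 568, 547, 557, 538, 373]
188 27 [639, 635, 553, 423, 421, 471, 476, 490, 590, 623, 606, 614, 606, 558, 374]
189 29 [631, 632, 552, 423, 403, 461, 489, 553, 631, 636, 638, 628, 628, 534, 315]
190 32 [631, 621, 526, 426, 412, 509, 546, 581, 630, 639, 626, 628, 632, 488, 254]
191 35 [639, 595, 490, 411, 433, 446, 400, 476, 604, 632, 627, 627, 633, 488, 220]
192 37 [639, 583, 464, 405, 518, 545, 469, 531, 621, 633, 632, 632, 629, 480, 237]
193 40 [627, 557, 448, 392,
[... 444 characters left out ...]
, 630, 637, 573, 396, 252]
199 57 [518, 547, 588, 593, 608, 597, 582, 587, 605, 637, 631, 624, 536, 331, 263]
200 60 [408, 524, 623, 625, 636, 616, 613, 612, 619, 626, 632, 632, 514, 278, 249]
201 63 [511, 531, 627, 628, 640, 634, 640, 626, 632, 640, 643, 628, 494, 242, 306]
202 65 [503, 388, 505, 550, 554, 588, 625, 638, 639, 625, 633, 631, 487, 236, 344]
203 69 [458, 247, 451, 559, 551, 614, 630, 637, 586, 563, 586, 588, 442, 221, 380]
204 71 [493, 251, 479, 609, 618, 630, 639, 633, 610, 607, 621, 627, 463, 249, 413]
205 74 [453, 321, 507, 635, 642, 624, 631, 629, 624, 633, 624, 630, 492, 248, 425]
[0.041 0.038 0.035 0.033 0.03  0.028 0.025 0.022 0.019 0.016 0.014 0.011
 0.008 0.005 0.003]
```

Dark dots lie at about 36 mm and, 14 mm further forward, at 50 mm from the pull's home. The mark is therefore near 36 mm, and the slide is now at about 34.

Call:
carry_out --series '[[[0, -0.007, 0], 0], [[0, 0, 0], 0], [[0, 0, 0], 0], [[0, 0, 0], 0]]'

```text
t: 7.7
eef_pos: [0.5551, -0.0366, 0.084]
tool_rot: [[0.096, 0.995, 0.002], [0.995, -0.096, -0.0], [-0.0, 0.002, -1.0]]
wrist_force: [5.5, 1.9, -2.0]
opening: 0.114
finger_force: 25.0
```

Call:
carry_out --series '[[[0, -0.007, 0], 0], [[0, 0, 0], 0], [[0, 0, 0], 0], [[0, 0, 0], 0]]'

```text
t: 8.03
eef_pos: [0.5551, -0.0366, 0.084]
tool_rot: [[0.096, 0.995, 0.004], [0.995, -0.096, -0.0], [-0.0, 0.004, -1.0]]
wrist_force: [7.8, 1.8, -3.6]
opening: 0.112
finger_force: 25.0
```

The pull stopped moving and the force is rising, so this is the mark. I'll check the tray.

```bash
python3 - <<'E'
from h import *
c=shot("scene"); np.savez("s3.npz",**c); save(c,"pics/s3.png",(165,140,275,232),6)
t=shot("top"); np.savez("t3.npz",**t); print(arm.get_obs()["eef_pos"],arm.get_obs()["wrist_force"])
E
```

```text
[ 0.55512275 -0.03660945  0.08403044] [ 6.74779681  1.89584006 -3.05375717]
```

View pics/s3.png

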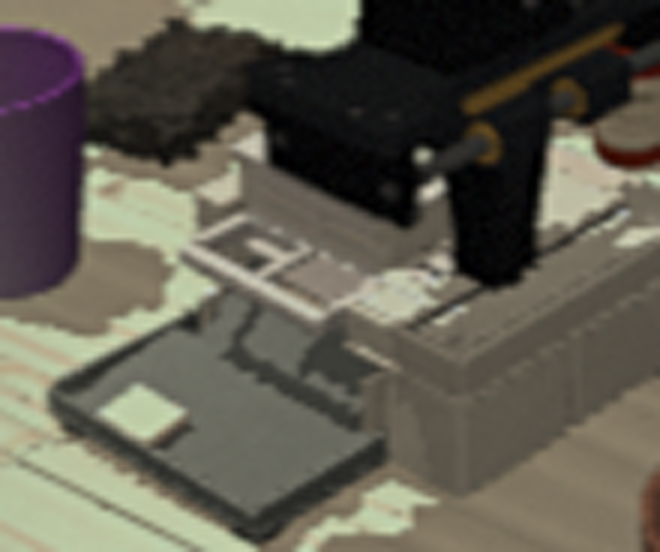

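One tablet lies in the tray at crop (142,412), so I'll ease the slide home.

Call:
carry_out --series '[[[0, 0.02, 0], 0], [[0, 0.02, 0], 0], [[0, 0.02, 0], 0], [[0, 0.02, 0], 0], [[0, 0.02, 0], 0], [[0, 0.02, 0], 0], [[0, 0.02, 0], 0], [[0, 0.02, 0], 0], [[0, 0.02, 0], 0], [[0, 0.02, 0], 0]]'

```text
t: 8.97
eef_pos: [0.5831, -0.0393, 0.0839]
tool_rot: [[0.096, 0.995, -0.0], [0.995, -0.096, -0.0], [-0.0, -0.0, -1.0]]
wrist_force: [2.9, 0.8, 2.7]
opening: 0.111
finger_force: 25.0
```

Call:
carry_out --series '[[[0, 0.01, 0], 0], [[0, 0.01, 0], 0], [[0, 0.01, 0], 0], [[0, 0.007, 0], 0], [[0, 0, 0], 0], [[0, 0, 0], 0]]'

```text
t: 9.47
eef_pos: [0.5888, -0.0399, 0.0839]
tool_rot: [[0.096, 0.995, 0.001], [0.995, -0.096, -0.0], [-0.0, 0.001, -1.0]]
wrist_force: [3.2, 1.0, 3.5]
opening: 0.107
finger_force: 25.0
```

Call:
carry_out --series '[[[0, 0.007, 0], 0], [[0, 0.007, 0], 0], [[0, 0, 0], 0], [[0, 0, 0], 0]]'

```text
t: 9.8
eef_pos: [0.5896, -0.0399, 0.0839]
tool_rot: [[0.096, 0.995, -0.002], [0.995, -0.096, 0.0], [-0.0, -0.002, -1.0]]
wrist_force: [0.8, -0.9, 6.3]
opening: 0.111
finger_force: 25.0
```

Call:
carry_out --series '[[[0, 0.01, 0], 0], [[0, 0, 0], 0], [[0, 0, 0], 0]]'

```text
t: 10.05
eef_pos: [0.5896, -0.04, 0.0839]
tool_rot: [[0.096, 0.995, -0.005], [0.995, -0.096, 0.0], [-0.0, -0.005, -1.0]]
wrist_force: [-3.5, 0.6, 7.5]
opening: 0.111
finger_force: 25.0
```

Call:
carry_out --series '[[[0, 0, 0], 0], [[0, 0, 0], 0], [[0, 0, 0], 0], [[0, 0, 0], 0], [[0, 0, 0], 0]]' --hand 0.4

```text
t: 10.47
eef_pos: [0.5914, -0.04, 0.0833]
tool_rot: [[0.096, 0.995, -0.002], [0.995, -0.096, 0.0], [0.0, -0.002, -1.0]]
wrist_force: [0.5, 0.1, 0.5]
opening: 0.407
finger_force: 0.0
```

Call:
carry_out --series '[[[0, 0, -0.1], 0], [[0, 0, -0.2], 0], [[0, 0, -0.2], 0], [[0, 0, -0.2], 0], [[0, 0, -0.1], 0], [[0, 0, 0], 0]]'

```text
t: 10.97
eef_pos: [0.5946, -0.0407, 0.2079]
tool_rot: [[0.096, 0.995, 0.008], [0.995, -0.096, -0.002], [-0.001, 0.008, -1.0]]
wrist_force: [0.5, -0.4, 0.2]
opening: 0.6
finger_force: 0.0
```

```bash
python3 - <<'E'
from h import *
c=dict(np.load("t3.npz")); W=world(c); im=c["pixels"].astype(int); v,u=np.indices(W.shape[:2])
m=(u>190)&(u<242)&(v>203)&(v<236)&(im.min(-1)>150)&(W[...,2]>.008)&(W[...,2]<.035)
n,l,s,ce=cv2.connectedComponentsWithStats(m.astype(np.uint8)); print(s,ce)
k=l==1+np.argmax(s[1:,4]); p=W[k]; print(p.mean(0),cv2.minAreaRect(p[:,:2].astype(np.float32)))
c=shot("scene");t=shot("top"); np.savez("s4.npz",**c); np.savez("t4.npz",**t)
a=cv2.resize(c["pixels"][140:232,165:275,::-1],None,fx=3.6,fy=3.6); b=cv2.resize(t["pixels"][140:240,185:275,::-1],None,fx=4,fy=4)
h=max(a.shape[0],b.shape[0]); o=np.zeros((h,a.shape[1]+b.shape[1],3),np.uint8); o[:a.shape[0],:a.shape[1]]=a;o[:b.shape[0],a.shape[1]:]=b; cv2.imwrite("pics/p4.png",o); print(o.shape, arm.get_obs()["eef_pos"])
E
```

```text
[[     0      0    512    384 196591]
 [   192    204      1      1      1]
 [   198    204      2      1      2]
 [   194    207      1      2      2]
 [   199    207      2      4      5]
 [   203    211      3      1      3]
 [   191    225      1      1      1]
 [   195    225      1      1      1]
 [   195    230      2      1      2]] [[255.5049926  191.49817642]
 [192.         204.        ]
 [198.5        204.        ]
 [194.         207.5       ]
 [199.2        208.8       ]
 [204.         211.        ]
 [191.         225.        ]
 [195.         225.        ]
 [195.5        230.        ]]
[0.51011193 0.10000365 0.01771339] ((0.5105862021446228, 0.10036755353212357), (0.009019275195896626, 0.002612351207062602), 17.41017723083496)
(400, 756, 3) [ 0.59182202 -0.04005112  0.20378167]
```

View pics/p4.png

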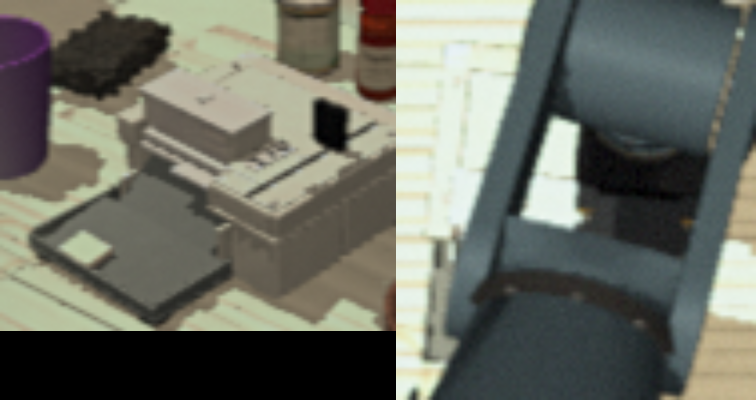

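Left half: the pull is back home and a single tablet lies in the tray near the front-left, at full-image pixel (189,208). Right half: the arm hides the tray from above. I'll measure the tablet in the scene view.

```bash
cat > tab.py <<'E'
from h import *
y=np.radians(-5.5); R=np.array([[np.cos(y),-np.sin(y)],[np.sin(y),np.cos(y)]])
O=np.array([.5895,-.039])-R@[.040,-.082]
def tab(c):
    W=world(c); im=c["pixels"].astype(int); v,u=np.indices(W.shape[:2])
    q=(W[...,:2]-O)@R; Z=W[...,2]
    m=(q[...,0]>-.113)&(q[...,0]<-.04)&(abs(q[...,1])<.064)&(Z>.008)&(Z<.03)&(im.min(-1)>140)
    n,l,s,ce=cv2.connectedComponentsWithStats(m.astype(np.uint8)); i=1+np.argmax(s[1:,4]); k=l==i
    print(s[i],ce[i]); p=W[k]; print("mean",p.mean(0).round(4),"disp",((p.mean(0)[:2]-O)@R).round(4),"z",p[:,2].min().round(4),p[:,2].max().round(4))
    r=cv2.minAreaRect(p[:,:2].astype(np.float32)); print(r, cv2.boxPoints(r).round(4).tolist())
    print("disp box",((cv2.boxPoints(r)-O)@R).round(4).tolist())
E
python3 - <<'E'
from tab import *
print(O); tab(dict(np.load("s4.npz"))); tab(dict(np.load("s3.npz")))
E
```

```text
[0.5575435  0.04645632]
[182 204  14   9  71] [188.15492958 208.23943662]
mean [0.4594 0.0768 0.0201] disp [-0.1006  0.0208] z 0.0133 0.0228
((0.4607384502887726, 0.08244730532169342), (0.041325900703668594, 0.026142118498682976), 77.86163330078125) [[0.44359999895095825, 0.06499999761581421], [0.4691999852657318, 0.05950000137090683], [0.4778999984264374, 0.09989999979734421], [0.4523000121116638, 0.10540000349283218]]
disp box [[-0.1152, 0.0075], [-0.0892, 0.0045], [-0.0844, 0.0456], [-0.1104, 0.0486]]
[182 204  14   9  71] [188.15492958 208.23943662]
mean [0.4594 0.0768 0.0201] disp [-0.1006  0.0208] z 0.0119 0.0233
((0.46136653423309326, 0.08236120641231537), (0.045990779995918274, 0.025162415578961372), 75.54994201660156) [[0.44339999556541443, 0.06319999694824219], [0.46779999136924744, 0.05700000002980232], [0.47929999232292175, 0.1014999970793724], [0.45489999651908875, 0.10779999941587448]]
disp box [[-0.1152, 0.0058], [-0.0903, 0.0018], [-0.0832, 0.0473], [-0.108, 0.0512]]
```

```bash
python3 - <<'E'
from tab import *
print(arm.get_obs()["joint_positions"].round(3), arm.get_obs()["eef_pos"])
c=dict(np.load("top0.npz")); W=world(c); v,u=np.indices(W.shape[:2]); Z=W[...,2]
m=(u>285)&(u<340)&(v>195)&(v<250)&(Z>.095); p=W[m][:,:2]
# robust circle r=.044 fit
from scipy.optimize import least_squares
f=least_squares(lambda a:np.hypot(p[:,0]-a[0],p[:,1]-a[1])-.042,[.46,-.22],loss="soft_l1",f_scale=.002); print("rim",f.x)
K=np.array(c["orientation"]); d=K@[(314.2-c["cx"])/c["fx"],(225.8-c["cy"])/c["fy"],1]; s=(.105-c["eye"][2])/d[2]; print("pix",c["eye"]+s*d)
t=O+R@[-.098,.021]; e=arm.get_obs()["eef_pos"][:2]; print("target",t,"disp delta",(t-e)@R)
E
```

```text
[-0.256  0.506  1.535 -0.     1.101 -0.16 ] [ 0.59182202 -0.04005112  0.20378167]
rim [ 0.46076001 -0.22241247]
pix [ 0.45914937 -0.22356177  0.105     ]
target [0.46200744 0.07675252] disp delta [-0.14041207  0.10382373]
```

Call:
carry_out --series '[[[0.05, -0.07, 0], 0], [[0.12, -0.16, 0], 0], [[0.12, -0.16, 0], 0], [[0.12, -0.16, 0], 0], [[0.12, -0.16, 0], 0], [[0.11, -0.15, 0], 0], [[0.05, -0.08, 0], 0], [[0, 0, 0], 1], [[0, 0, 0], 1], [[0, 0, 0], 1]]' --hand 0.48

```text
t: 11.9
eef_pos: [0.4611, 0.0765, 0.2027]
tool_rot: [[0.303, 0.953, -0.002], [0.953, -0.303, -0.0], [-0.001, -0.002, -1.0]]
wrist_force: [0.6, 0.7, 0.6]
opening: 0.52
finger_force: 0.0
```

Call:
carry_out --series '[[[0, 0, 0], 1], [[0, 0, 0], 1], [[0, 0, 0], 1], [[0, 0, 0], 1], [[0, 0, 0], 1], [[0, 0, 0], 1], [[0, 0, 0], 1], [[0, 0, 0], 1], [[0, 0, 0], 1], [[0, 0, 0], 1]]'

```text
t: 12.73
eef_pos: [0.4614, 0.076, 0.2025]
tool_rot: [[0.845, 0.534, -0.002], [0.534, -0.845, -0.0], [-0.002, -0.001, -1.0]]
wrist_force: [-0.3, -0.1, -0.1]
opening: 0.524
finger_force: 0.0
```

Call:
carry_out --series '[[[0, 0, 0.1], 1], [[0, 0, 0.2], 1], [[0, 0, 0.2], 1], [[0, 0, 0.2], 1], [[0, 0, 0.15], 1], [[0, 0, 0.06], 1], [[0, 0, 0], 1], [[0, 0, 0], 1], [[0, 0, 0], 1], [[0, 0, 0], 0.5]]'

```text
t: 13.57
eef_pos: [0.4612, 0.0761, 0.0659]
tool_rot: [[0.995, -0.099, -0.002], [-0.099, -0.995, -0.0], [-0.002, 0.0, -1.0]]
wrist_force: [-0.9, -0.4, -0.5]
opening: 0.517
finger_force: 0.0
```

Call:
carry_out --series '[[[0, 0, 0], 0], [[0, 0, 0], 0], [[0, 0, 0], 0]]'

```text
t: 13.82
eef_pos: [0.4615, 0.0763, 0.0668]
tool_rot: [[0.995, -0.095, -0.001], [-0.095, -0.995, -0.0], [-0.001, 0.0, -1.0]]
wrist_force: [-0.4, -0.1, -0.3]
opening: 0.518
finger_force: 0.0
```

```bash
python3 - <<'E'
from tab import *
c=shot("scene"); np.savez("s5.npz",**c); save(c,"pics/s5.png",(150,120,250,235),5); tab(c)
E
```

```text
Traceback (most recent call last):
  File "tab.py", line 8, in tab
    n,l,s,ce=cv2.connectedComponentsWithStats(m.astype(np.uint8)); i=1+np.argmax(s[1:,4]); k=l==i
                                                                       ~~~~~~~~~^^^^^^^^^
ValueError: attempt to get argmax of an empty sequence
```

View pics/s5.png

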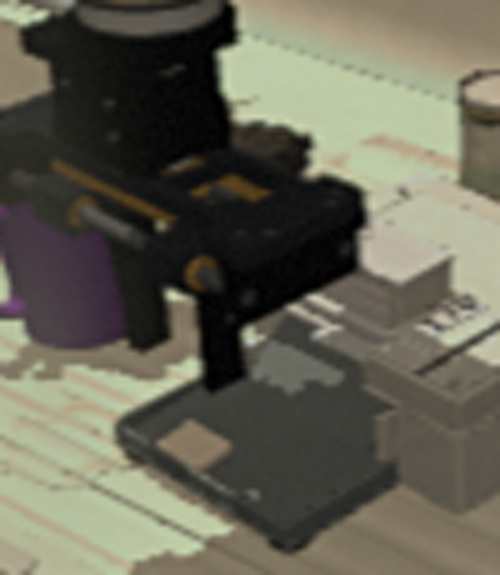

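The picture shows the fingertips at crop (150,345) and (222,385), and the tablet, in shadow, at (195,445). I'll project the TCP down for comparison.

```bash
python3 - <<'E'
from tab import *
c=dict(np.load("s5.npz")); K=np.array(c["orientation"])
def pr(P):
    q=K.T@(np.array(P)-c["eye"]); return np.array([c["fx"]*q[0]/q[2]+c["cx"]-150,c["fy"]*q[1]/q[2]+c["cy"]-120])*5
e=np.array([.4615,.0763])
for s in(-1,1):
  for a in (-.0095,.0095): print("tip corner",pr([*(e+R@[a,s*.0226]),.0668]))
print("tcp at z.02",pr([*e,.02]))
W=world(c); im=c["pixels"].astype(int); g=im[200:222,178:200]; 
q=(W[...,:2]-O)@R
m=(im[...,0]-im[...,2]>18)&(im.sum(-1)>230); v,u=np.indices(m.shape); m&=(u>180)&(u<198)&(v>202)&(v<216)
print(m.sum(),u[m].mean(),v[m].mean(),"disp",q[m].mean(0),q[m].min(0),q[m].max(0),W[m][:,2].mean(), "tcp disp",(e-O)@R)
E
```

```text
tip corner [201.34861299 385.97410583]
tip corner [231.72404656 370.01790853]
tip corner [141.22048761 351.78972213]
tip corner [171.54191672 336.70974156]
tcp at z.02 [194.4272494  439.74283298]
94 188.2340425531915 208.9468085106383 disp [-0.10128537  0.01985541] [-0.11251262  0.00367323] [-0.0847024   0.04581768] 0.018757161438286464 tcp disp [-0.09846173  0.02050093]
```

The tablet is within 3 mm of the TCP, so I'll descend and grip gently.

Call:
carry_out --series '[[[0, 0, 0.12], 0], [[0, 0, 0.12], 0], [[0, 0, 0.07], 0], [[0, 0, 0.03], 0], [[0, 0, 0], 0], [[0, 0, 0], 0]]'

```text
t: 14.37
eef_pos: [0.4617, 0.0764, 0.0163]
tool_rot: [[0.995, -0.096, -0.0], [-0.096, -0.995, -0.0], [-0.0, 0.0, -1.0]]
wrist_force: [0.1, 0.3, -0.2]
opening: 0.516
finger_force: 0.0
```

Call:
carry_out --series '[[[0, 0, 0.015], 0], [[0, 0, 0], 0], [[0, 0, 0], 0]]'

```text
t: 14.62
eef_pos: [0.462, 0.0764, 0.0145]
tool_rot: [[0.995, -0.096, 0.001], [-0.096, -0.995, -0.0], [0.001, -0.0, -1.0]]
wrist_force: [0.1, -0.3, 0.3]
opening: 0.521
finger_force: 0.0
```

Call:
carry_out --series '[[[0, 0, 0], 0], [[0, 0, 0], 0], [[0, 0, 0], 0], [[0, 0, 0], 0], [[0, 0, 0], 0], [[0, 0, 0], 0]]' --hand 1 --grip_force 10

```text
t: 15.12
eef_pos: [0.4618, 0.0764, 0.0142]
tool_rot: [[0.995, -0.096, 0.0], [-0.096, -0.995, -0.0], [0.0, -0.0, -1.0]]
wrist_force: [0.1, 0.6, 2.5]
opening: 0.365
finger_force: 10.0
```

Call:
carry_out --series '[[[0, 0, -0.05], 0], [[0, 0, -0.1], 0], [[0, 0, -0.15], 0], [[0, 0, -0.2], 0], [[0, 0, -0.2], 0], [[0, 0, -0.2], 0], [[0, 0, -0.1], 0], [[0, 0, 0], 0]]'

```text
t: 15.78
eef_pos: [0.4639, 0.0764, 0.1677]
tool_rot: [[0.995, -0.096, 0.008], [-0.096, -0.995, -0.001], [0.008, -0.0, -1.0]]
wrist_force: [0.5, -0.5, -0.1]
opening: 0.368
finger_force: 10.0
```

Call:
carry_out --series '[[[0.01, 0.1, 0], 0], [[0.02, 0.2, 0], 0], [[0.02, 0.25, 0], 0], [[0.02, 0.25, 0], 0], [[0.02, 0.25, 0], 0], [[0.02, 0.25, 0], 0], [[0.02, 0.25, 0], 0], [[0.02, 0.25, 0], 0], [[0.02, 0.15, 0], 0], [[0.01, 0.04, 0], 0]]'

```text
t: 16.62
eef_pos: [0.4599, -0.2275, 0.1633]
tool_rot: [[0.995, -0.1, 0.0], [-0.1, -0.995, -0.001], [0.001, 0.001, -1.0]]
wrist_force: [0.7, -0.3, -0.3]
opening: 0.365
finger_force: 10.0
```

```bash
python3 - <<'E'
from tab import *
c=shot("scene"); np.savez("s6.npz",**c); save(c,"pics/s6.png",(215,130,345,285),3.8); print(arm.get_obs()["eef_pos"],arm.get_obs()["opening"])
E
```

```text
[ 0.45994391 -0.22642559  0.16323702] 0.3654843840335561
```

View pics/s6.png

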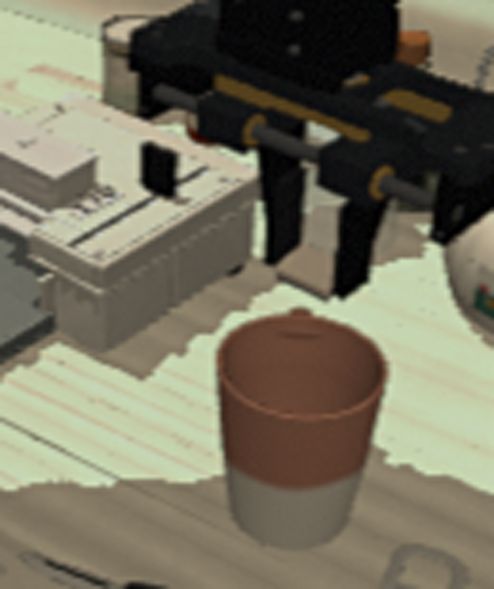

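The tablet is held between the tips at crop (308,270), and the mug's rim is centred at (302,365). I'll check the alignment.

```bash
python3 - <<'E'
from tab import *
c=dict(np.load("s6.npz")); K=np.array(c["orientation"]); e=np.array([.4599,-.2264,.105])
q=K.T@(e-c["eye"]); print("tcp@rim crop",(c["fx"]*q[0]/q[2]+c["cx"]-215)*3.8,(c["fy"]*q[1]/q[2]+c["cy"]-130)*3.8)
W=world(c);v,u=np.indices(W.shape[:2]);m=(u>268)&(u<320)&(v>208)&(v<262)&(abs(W[...,2]-.103)<.004)
print(m.sum(),cv2.minAreaRect(W[m][:,:2].astype(np.float32)),cv2.minEnclosingCircle(W[m][:,:2].astype(np.float32)))
d=K@[(301.5/3.8+215-c["cx"])/c["fx"],(365/3.8+130-c["cy"])/c["fy"],1]; print(c["eye"]+d*(.105-c["eye"][2])/d[2])
E
```

```text
tcp@rim crop 305.278552227485 364.17319735891806
338 ((0.45988646149635315, -0.22379834949970245), (0.08914434909820557, 0.08776918798685074), 64.85051727294922) ((0.46416768431663513, -0.22322124242782593), 0.04953376203775406)
[ 0.45812202 -0.22519105  0.105     ]
```

Call:
carry_out --series '[[[0, -0.015, 0.1], 0], [[0, 0, 0.14], 0], [[0, 0, 0.07], 0], [[0, 0, 0.02], 0], [[0, 0, 0], 0], [[0, 0, 0], 0], [[0, 0, 0], 0], [[0, 0, 0], 0]]'

```text
t: 17.33
eef_pos: [0.4606, -0.2211, 0.1153]
tool_rot: [[0.995, -0.096, 0.001], [-0.096, -0.995, -0.001], [0.001, 0.001, -1.0]]
wrist_force: [-0.2, -0.3, -0.6]
opening: 0.37
finger_force: 10.0
```

Call:
carry_out --series '[[[0, 0, 0], 0], [[0, 0, 0], 0], [[0, 0, 0], 0], [[0, 0, 0], 0], [[0, 0, 0], 0], [[0, 0, 0], 0]]' --hand 0.45

```text
t: 17.83
eef_pos: [0.4601, -0.2211, 0.1146]
tool_rot: [[0.995, -0.096, 0.0], [-0.096, -0.995, -0.0], [0.0, 0.0, -1.0]]
wrist_force: [0.8, 0.1, -0.2]
opening: 0.548
finger_force: 0.0
```

Call:
carry_out --series '[[[0, 0, -0.1], 0], [[0, 0, -0.2], 0], [[0, 0, -0.2], 0], [[0, 0, -0.1], 0], [[-0.05, -0.2, 0], 0], [[0, -0.25, 0], 0], [[0, -0.25, 0], 0], [[0, -0.25, 0], 0], [[0, -0.25, 0], 0], [[0, -0.25, 0], 0]]'

```text
t: 18.67
eef_pos: [0.4733, -0.0022, 0.2046]
tool_rot: [[0.995, -0.097, 0.0], [-0.097, -0.995, 0.0], [0.0, -0.0, -1.0]]
wrist_force: [1.1, -0.7, 0.2]
opening: 0.554
finger_force: 0.0
```

Call:
carry_out --series '[[[0, -0.25, 0], 0], [[0, -0.25, 0], 0], [[0, -0.25, 0], 0], [[0, -0.1, 0], 0], [[0, 0, 0], 0], [[0, 0, 0], 0]]'

```text
t: 19.17
eef_pos: [0.4855, 0.1237, 0.2044]
tool_rot: [[0.996, -0.093, -0.0], [-0.093, -0.996, -0.001], [-0.0, 0.001, -1.0]]
wrist_force: [-0.2, 0.1, -0.2]
opening: 0.549
finger_force: 0.0
```

```bash
python3 - <<'E'
from tab import *
c=shot("scene");t=shot("top")
a=cv2.resize(c["pixels"][130:285,150:385,::-1],None,fx=1.65,fy=1.65); b=cv2.resize(t["pixels"][140:260,185:370,::-1],None,fx=2.15,fy=2.15)
h=max(a.shape[0],b.shape[0]); o=np.zeros((h,a.shape[1]+b.shape[1],3),np.uint8); o[:a.shape[0],:a.shape[1]]=a;o[:b.shape[0],a.shape[1]:]=b; cv2.imwrite("pics/p7.png",o)
W=world(t); v,u=np.indices(W.shape[:2]); im=t["pixels"].astype(int)
m=(u>285)&(u<340)&(v>195)&(v<250); k=m&(W[...,2]>.095); print("rim",cv2.minAreaRect(W[k][:,:2].astype(np.float32)))
q=np.hypot(W[...,0]-.46,W[...,1]+.224); k=m&(q<.028); print("inner z",np.nanpercentile(W[k][:,2],[5,25,50,75,95]).round(4))
print(o.shape,arm.get_obs()["eef_pos"])
E
```

```text
rim ((0.4625668227672577, -0.224098339676857), (0.08992768079042435, 0.09391400963068008), 79.14092254638672)
inner z [0.0032 0.0071 0.011  0.0145 0.0187]
(258, 786, 3) [0.48555188 0.12225458 0.20441338]
```

View pics/p7.png

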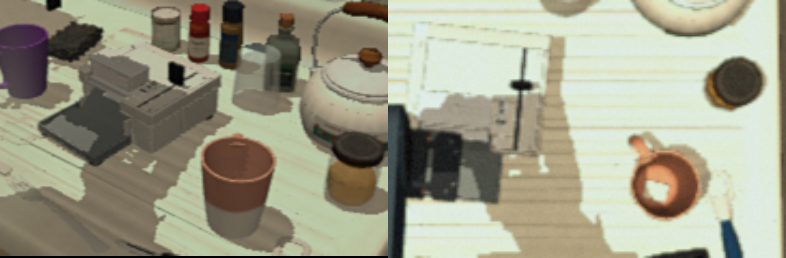

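The final views show the white tablet on the mug floor (top view, about (657,190)). The mug and jar haven't moved, the pull is home, the tray is empty and the gripper is clear. I'll hand the job in.

```bash
python3 -c "
from plant import arm
print(arm.job_done())"
```

```text
the job is handed in; nothing more can be done
None
```

I handed the job in after about 19 s of the 64 s allowed: one tablet was dispensed at the one-dot mark and is in the mug, the slide was eased fully home, and the mug and honey jar were not moved.

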